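# Bring the sample tube round to the code reader

## Task

The four-armed tube carousel carries one capped sample tube. Gently push one of the carousel's arms with a fingertip to turn it, without flinging it round, until the tube stands squarely in front of the middle of the code reader's window, then take the hand away. Do not touch the tube or the reader, do not lift or tip the tube, and leave the tube rack, bottle and jar where they stand.

Things in the scene. Friction and masses are not known exactly. Their poses are not given: they have to be found in the camera images.
- carousel: Carousel rotor: four level arms at right angles on a hub (44 mm across, its top at z = 79 mm, nut on top to 87 mm). Turns both ways about the vertical axis through its origin (45 mm above the bench), with no end stops; about 1.2 N sideways at 70 mm from the axis turns it, and it stays where left. z up; its +x arm holds the tube, the other three end in empty cups.
- spoke_mid (a point): Middle of the empty arm along the carousel's +y axis, 70 mm from the axis, 62 mm above the bench; turns with it. Each of the four arms is alike: a bar 10 mm wide, 16 mm tall (z = 54 to 70 mm), bare from 22 to 90 mm from the axis, then a round grey cup 29 mm across (z = 35 to 75 mm) centred 105 mm from the axis.
- foot: Fixed round foot of the carousel, 190 mm across, top sloping from 10 mm at the rim to 18 mm above the bench, with a 32 mm post up to the hub: between the arms and below them there is open space above z = 20 mm. Origin on the axis at bench height.
- tube: The capped sample tube, white with an orange cap, 16 mm across (cap 18 mm) and 86 mm tall, standing loosely in the cup of the carousel's +x arm with 2 mm of play. Origin at the centre of its underside, 40 mm above the bench when seated (cap top at 126 mm); z along the tube.
- reader: Fixed code reader: black head 60 mm deep, 70 mm wide, z = 63 to 128 mm, flat 50 mm glass window facing the carousel, on a stalk and 90 mm round foot. Its origin is not in the reader but on the carousel's axis at bench height: from there its x axis points level to the middle of the window, 146 mm out; the reader's back is 235 mm out. z up.
- read_spot (a point): The point in front of the middle of the reader's window where the tube's axis has to stand: 105 mm from the carousel's axis on the reader's x axis, 41 mm before the window, 90 mm above the bench.
- rack: Bystander: loose white tube rack 150 x 50 mm with tubes in it, 95 mm tall with the tubes. Origin at the centre of its underside, x along its length.
- bottle: Bystander: loose white bottle 56 mm across, 110 mm tall. Origin at the centre of its underside.
- jar: Bystander: loose amber jar 50 mm across, 55 mm tall. Origin at the centre of its underside.
There are look-alikes about, which are no part of the job. Several things have the shape of the tube; the one meant has the colours described above.

How it is judged:
By the outcome, as a careful person would: the job done as asked, in the order asked, and still so for the second after the job is handed in, with the robot touching nothing.
It also fails if it takes over 56 s, if anything falls off the work surface, if the arm or the gripper's body presses on something with over 40 N, if the wrist force passes 120 N, or if a joint passes its speed limit or range.

## Robot

A 7-joint arm with a two-finger parallel gripper is mounted at the origin on the work surface. World frame = base frame: x ahead of the robot, y to its left, z up, the work surface at z = 0. Lengths are in mm, angles in rad, forces in N, time in s.
With the tool pointing down it reaches from about 400 to 850 mm from the base axis. Payload 6.9 kg.
Tool frame: the origin (TCP) lies at the very end of the fingers, on their centre line; the grasp point (between the pads) lies 19 mm behind it (env.grip_depth is the distance from the TCP to the grasp point, in mm); z points along the fingers, y is the line along which they close (so a half turn about z gives the same grasp; the last joint's range is limited). The gripper opens to 85 mm and grips with 20 to 120 N. Pads are 22 mm wide; open, the fingers measure 114 mm over their backs; the gripper's body (76 mm by 85 mm) begins 54 mm behind the grasp point. The pads swing forward as they close: fully open they stand 13 mm farther back than shut.
Start: joints at [1.357, 0.507, -0.238, 1.5, 0.126, 1.149, -0.155], TCP at [196.456, -593.31, 231.275] pointing down, gripper open.
Joint ranges: [-3.08, 3.08], [-0.24, 2.05], [-1.43, 1.35], [0, 2.5], [-1.52, 4.66], [0.17, 1.96], [-2.89, 2.89]. Speed limits (rad/s): [2.39, 2.39, 3.14, 3.14, 3.14, 3.14, 3.14].

## Interface

Orientations are given as a unit quaternion [w, x, y, z].
In Python, from workcell import env gives the robot as it stands.
- The arm moves only by the tool arm_command, never from a script. Its argument "commands" is a list that holds one entry, the list of rows, each a list of 5 numbers: the shift along the world's x, y, z in mm, then the turn about the world's z in rad, then the opening in per cent of the stroke, from 0 (shut) to 100 (fully open). In form: [[[dx, dy, dz, roll, claw], ...]]. A call has 1 to 12 rows; each row is the pose to reach, as a shift and turn from the pose commanded when the call began; what a row does not reach only later rows make up. A row lasts 1/10 s, in which the tool goes at most 50 mm and 8.59 degrees, less where a joint would pass 70% of its speed; a pose out of reach is approached as far as the arm can. A call with a gripper value outside its range is refused whole. The fingers move at their own pace and stop on an object; "grip_force" is the grip in N (left out, the last holds). Time passes only in rows, so rows that repeat a pose let the fingers close. It gives the time, the measured TCP pose, the force, the opening and the grip force at its end, in the units of the state.
- env.observe(): the state, without advancing time (a new reading comes with each control period).
- env.grab_frame(name): name is "side" or "top" or "wrist"; returns the picture (480x640x3 uint8, red, green, blue); there is no depth.
- env.camera_params(name): a dict with "mtx" (3x3 intrinsics, pixels), "R" (3x3) and "t" (3): a world point X has camera coordinates R X + t; the wrist camera has in their place "mount" (4x4, takes a point from camera to tool coordinates, whose origin is the TCP and whose axes are the flange's). Camera axes: x right, y down, z forward; pixel columns grow to the right and rows downward; lengths in mm; the calibration is good to about 2 mm. A picture is of the moment at which its call begins: read the wrist's pose just before it. camera_params takes no time and is no camera call.
- env.finish_job(): hands the job in; it is judged then, once.
Trained networks look in the newest picture that a camera, given by its name, has taken for a name from the list of things; names that differ only in an ending like _2 or _b are one class to them, and where a whole thing is asked for, a point or a joint stands for the part that bears it (a point fixed in the world has none). Each returns a list of dicts, best first, with "p" (0 to 1); they miss things now and then, are a little off and sometimes report something else, mostly with a low value. They report only what shows in the picture. A call takes as long as a camera call. They do not tell look-alikes from the thing itself.
- env.recognise(label, camera): "position" ([x, y, z] in mm, in world coordinates, good to about 4 mm: the middle of the surface that is visible of it).
- env.place_of(label, camera): "position" ([x, y, z] in mm, in world coordinates, good to about 4 mm: a listed point, or the origin of a listed thing).
The state is a dict: "time_s": time; "q": joint angles; "qd": joint speeds; "joint_efforts": joint torques, N m; "eef_pos": TCP position; "orientation": TCP orientation; "ft_force": force on the tool from outside, world axes, zero at the start; "moment": the same for the moment, N m; "gripper_width": finger opening in mm; "finger_force": force on a finger pad.
Only numpy, scipy, OpenCV 4.12 (cv2) and the standard library are available. Lean on these libraries where they do the work, as an engineer would, in place of code of your own. Each camera call takes 0.05 s, during which the arm holds its last target. There are 200 camera calls.

## Working session

There is one attempt and no reset: what is moved stays moved. The work goes in short steps, Python scripts to look and compute and a tool call to move; the robot and the scene stay as the last step left them, time stands still between calls to the robot, and variables do not carry over. Pictures are saved under pics/ and viewed, at most 10 in all, crops included, and the job is handed in when it is done.

Besides the shell and the picture viewer there is one more tool, called after "Request:" by a JSON object that holds its "method" and its "body", one argument or row to a line. arm_command: Moves the arm, as the interface text tells. Its arguments: {"type":"object","properties":{"commands":{"type":"array"},"grip_force":{"type":"number"}},"required":["commands"]}

```bash
mkdir -p pics
python3 - <<'E'
from workcell import env
import cv2
for c in ("side","top"):
    im=env.grab_frame(c); cv2.imwrite(f"pics/{c}0.png",im[:,:,::-1])
    for l in ("carousel","foot","tube","reader","read_spot","spoke_mid","rack","bottle","jar"):
        for d in env.place_of(l,c)[:4]: print(c,l,round(d["p"],2),[round(float(v)) for v in d["position"]])
o=env.observe();print(o["time_s"],o["eef_pos"],o["orientation"],o["gripper_width"])
E
```

```text
side carousel 0.65 [541, 47, 46]
side foot 0.58 [537, 48, -1]
side tube 0.68 [634, -132, -2]
side reader 0.67 [539, 50, 42]
side spoke_mid 0.92 [584, 103, 60]
side rack 0.91 [478, -140, 0]
side bottle 0.76 [680, 193, 0]
side jar 0.69 [558, 249, 0]
top carousel 0.96 [535, 48, 49]
top carousel 0.58 [613, -18, 40]
top foot 0.86 [538, 46, -1]
top tube 0.48 [612, -19, 42]
top tube 0.47 [631, -128, 0]
top spoke_mid 0.89 [582, 99, 64]
top rack 0.96 [477, -142, -3]
top bottle 0.58 [678, 195, 0]
top jar 0.59 [557, 247, 0]
1.0 [ 196.46303689 -593.29481994  231.2563063 ] [-3.02444958e-05  9.87242926e-01  1.59221245e-01 -1.94818360e-06] 85.44171446867695
```

View pics/top0.png

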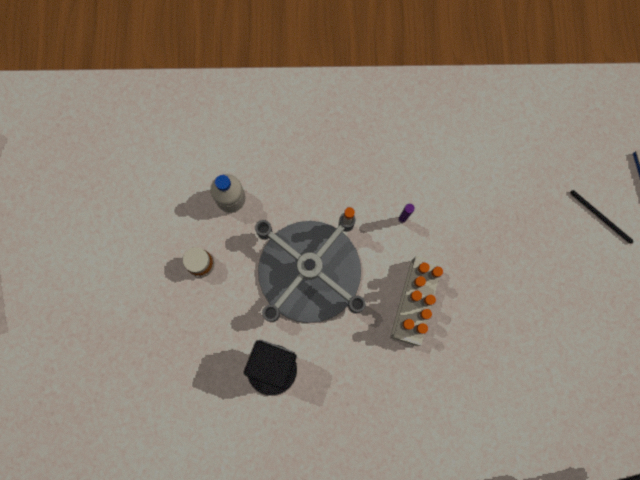

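View pics/side0.png

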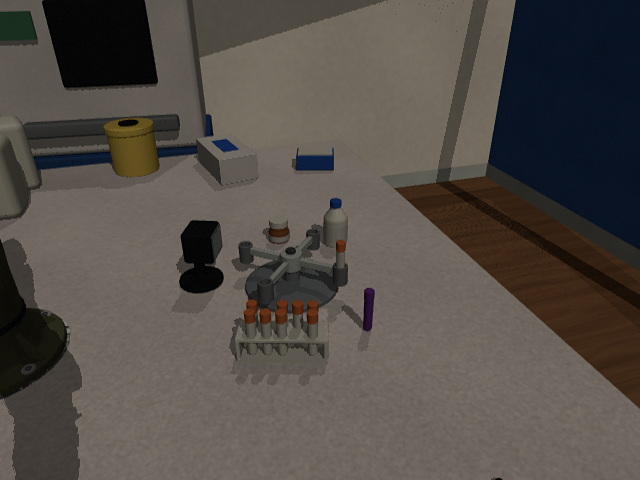

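The top view shows the carousel hub at (310,265), the orange-capped tube in its arm cup at (349,215), and the black reader at (270,367). Candidate tubes are the carousel one at (349,215), the purple tube at (406,213), and the orange-capped tubes in the rack around (422,300). Only the one at (349,215) is white and orange and stands in a carousel cup. I'll confirm it in an enlarged crop and measure the angles.

```bash
cat > h.py <<'E'
import numpy as np, cv2
from workcell import env
def bp(uv,z,c="top"):
    P=env.camera_params(c);K,R,t=map(np.array,(P["mtx"],P["R"],P["t"]))
    C=-R.T@t; d=R.T@np.linalg.inv(K)@np.array([uv[0],uv[1],1.]); return (C+d*(z-C[2])/d[2])
def ang(p,a): return np.degrees(np.arctan2(p[1]-a[1],p[0]-a[0]))
def orange(im,x0=230,x1=375,y0=190,y1=400):
    h=cv2.cvtColor(im,cv2.COLOR_RGB2HSV); m=cv2.inRange(h,(3,150,90),(18,255,255)); k=np.zeros_like(m); k[y0:y1,x0:x1]=m[y0:y1,x0:x1]
    v,u=np.nonzero(k); return (u.mean(),v.mean(),len(u)) if len(u) else None
E
python3 - <<'E'
from h import *
im=cv2.imread("pics/top0.png")
cv2.imwrite("pics/crop.png",cv2.resize(im[195:400,230:380],None,fx=2.9,fy=2.9,interpolation=cv2.INTER_CUBIC))
g=im.max(2); m=np.zeros_like(g); m[330:405,235:310]=(g[330:405,235:310]<32)*255
n,l,s,c=cv2.connectedComponentsWithStats(m); print(s[1:][s[1:,4]>30],c[1:][s[1:,4]>30])
print(orange(im[:,:,::-1].copy()))
for uv in [(310,265),(310,268)]: print(bp(uv,83),bp(uv,10))
P=env.camera_params("top");print(-np.array(P["R"]).T@P["t"],P["mtx"][0][0])
E
```

```text
[[ 245  341   51   53 1622]] [[270.18249075 368.702836  ]]
(np.float64(349.126582278481), np.float64(212.30379746835442), 79)
[535.69542422  47.1124819   83.        ] [547.05157028  46.82326181  10.        ]
[530.51805775  47.22980888  83.        ] [541.47559312  46.94962191  10.        ]
[ 388.19579478   50.86902536 1031.16259768] 561.2880939233845
```

View pics/crop.png

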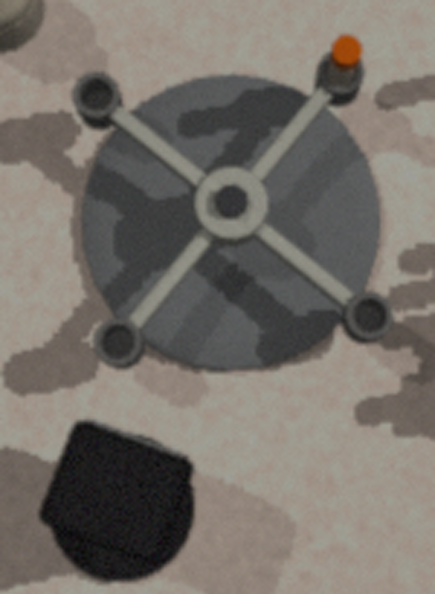

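The crop confirms it: the orange cap on the carousel cup is at crop (346,50). The empty cups are at (97,96), (369,316) and (119,343), the hub at (232,204), the reader's front top edge runs (80,422)-(191,463), and its foot centre is about (122,510).

Run:
```python
from h import *
f=lambda x,y,z: bp(((x+.5)/2.9-.5+230,(y+.5)/2.9-.5+195),z)
ax=f(232,203.5,79); c=[f(97,96,75),f(369,316,75),f(119,343,75)]
print("axis",ax,(c[0]+c[1])/2)
ax=(ax+(c[0]+c[1])/2)/2
for p in c: print("cup",ang(p,ax),np.hypot(*(p-ax)[:2]))
cap=f(346,50,126);print("cap",ang(cap,ax),np.hypot(*(cap-ax)[:2]))
a,b=f(80,422,128),f(191,463,128); print("front",a,b,np.hypot(*(a-b)[:2]),ang(b,a)-90, "mid",ang((a+b)/2,ax),np.hypot(*((a+b)/2-ax)[:2]))
p=f(122,510,4);print("foot",ang(p,ax),np.hypot(*(p-ax)[:2]))
# refine foot circle fit from side: dark mask lower edge
im=cv2.imread("pics/top0.png").max(2); m=np.zeros_like(im); m[330:405,235:310]=(im[330:405,235:310]<32)*255
cn=max(cv2.findContours(m,0,1)[0],key=cv2.contourArea)[:,0]
w=np.array([bp(q,4)[:2] for q in cn if q[1]>384 or (q[0]>290 and q[1]>368)])
A=np.c_[2*w,np.ones(len(w))];s=np.linalg.lstsq(A,(w**2).sum(1),rcond=None)[0]
print("circ",s[:2],np.sqrt(s[2]+s[:2]@s[:2]),ang(s,ax),np.hypot(*(s[:2]-ax[:2])))
```

```text
axis [536.60004458  47.65210563  79.        ] [536.39748096  47.88278994  75.        ]
cup 49.462722012531096 104.3917811639178
cup -130.70413095398166 104.34856215497237
cup 139.8141878991781 104.80756473806163
cap -39.973721259045476 104.75303270079185
front [410.23603183 133.48288976 128.        ] [386.55197617  73.35509715 128.        ] 64.62419002784866 -201.49924791527883 mid 158.05223276142752 148.89600038667814
foot 158.0247721035405 191.3097525637126
circ [361.81496313 120.24346553] 42.05657548274526 157.4665192659315 189.12219067377723
```

Request:
{"method": "arm_command", "body": {
  "commands": [
    [[10,20,0,0,0],[28,56,0,0,0],[46,92,0,0,0],[64,128,0,0,0],[82,164,0,0,0],[100,200,0,0,0],[118,236,0,0,0],[136,272,0,0,0],[154,308,0,0,0],[172,344,0,0,0],[180,360,0,0,0],[180,360,0,0,0]]
  ]
}}

```text
time_s: 2.2
eef_pos: [377.9, -230.6, 231.7]
orientation: [-0.0, 0.987, 0.162, 0.001]
ft_force: [0.3, -0.3, 0.4]
gripper_width: -0.2
finger_force: 0.0
```

Request:
{"method": "arm_command", "body": {
  "commands": [
    [[10,20,0,0,0],[28,56,0,0,0],[46,92,0,0,0],[64,128,0,0,0],[82,164,0,0,0],[100,200,0,0,0],[118,236,0,0,0],[136,272,0,0,0],[154,308,0,0,0],[170,340,0,0,0],[179,357,0,0,0],[179,357,0,0,0]]
  ]
}}

```text
time_s: 3.4
eef_pos: [556.4, 125.8, 230.9]
orientation: [-0.001, 0.987, 0.161, 0.0]
ft_force: [-0.5, -0.3, 0.5]
gripper_width: 0.1
finger_force: 0.0
```

Run:
```python
from h import *
o=env.observe();print(o["time_s"],o["eef_pos"].round(1),o["orientation"].round(3),o["gripper_width"],o["ft_force"],o["q"])
ax=np.array([536.5,47.8]); p0=np.array([555.4,123.7])
def pos(t,extra=0):
    n=t+90; a=np.radians(n-18.3); h=11*abs(np.cos(a))+14.5*abs(np.sin(a)); T=np.radians(t)
    return ax+70*np.array([np.cos(T),np.sin(T)])+(5+h+extra)*np.array([-np.sin(T),np.cos(T)])
for t in np.r_[np.arange(49.5,-112,-5),-112]: print(t,pos(t).round(1), end=" | ")
```

```text
3.4 [556.4 125.8 230.9] [-0.001  0.987  0.161  0.   ] 0.11817815852685339 [-0.5448494  -0.34374766  0.45211174] [ 0.06340504  0.44784773 -0.49908763  1.64676058  0.23242842  1.10598316
 -1.74708456]
49.5 [564.4 116. ] | 44.5 [570.4 113.2] | 39.5 [576.2 109.7] | 34.5 [581.7 105.6] | 29.5 [586.9 100.9] | 24.5 [591.7  95.6] | 19.5 [595.9  89.8] | 14.5 [599.2  84.9] | 9.5 [602.1  80.1] | 4.5 [604.6  74.9] | -0.5 [606.7  69.5] | -5.5 [608.4  63.7] | -10.5 [609.5  57.7] | -15.5 [610.1  51.4] | -20.5 [610.2  45. ] | -25.5 [609.6  38.5] | -30.5 [608.4  31.9] | -35.5 [606.5  25.4] | -40.5 [604.  19.] | -45.5 [600.7  12.8] | -50.5 [596.8   6.8] | -55.5 [592.3   1.2] | -60.5 [587.2  -4. ] | -65.5 [581.5  -8.6] | -70.5 [575.2 -12.7] | -75.5 [570.4 -15.7] | -80.5 [565.9 -18.3] | -85.5 [561.1 -20.5] | -90.5 [556.  -22.4] | -95.5 [550.6 -23.9] | -100.5 [545. -25.] | -105.5 [539.2 -25.6] | -110.5 [533.2 -25.7] | -112.0 [531.4 -25.6] |
```

Request:
{"method": "arm_command", "body": {
  "commands": [
    [[0,0,-20,0,0],[0,0,-55,0,0],[0,0,-90,0,0],[0,0,-125,0,0],[0,0,-155,0,0],[0,0,-173,0,0],[0,0,-181,0,0],[0,0,-181,0,0],[3,-3,-181,0,0],[6,-5,-181,0,0],[9,-8,-181,0,0],[9,-8,-181,0,0]]
  ]
}}

```text
time_s: 4.6
eef_pos: [565.4, 114.9, 50.9]
orientation: [0.0, 0.987, 0.159, 0.001]
ft_force: [0.7, -0.2, -0.1]
gripper_width: -0.1
finger_force: 0.0
```

Request:
{"method": "arm_command", "body": {
  "commands": [
    [[3,-1.5,0,0,0],[6,-3,0,0,0],[9,-4.5,0,0,0],[12,-6,0,0,0],[15,-8,0,0,0],[17.5,-10,0,0,0],[20,-12.5,0,0,0],[22.5,-15,0,0,0],[25,-17.5,0,0,0],[27.5,-20,0,0,0],[29.5,-23,0,0,0],[31.5,-26,0,0,0]]
  ]
}}

```text
time_s: 5.8
eef_pos: [596.1, 89.5, 50.3]
orientation: [-0.0, 0.987, 0.159, 0.0]
ft_force: [-1.5, 0.7, 0.0]
gripper_width: 0.1
finger_force: 0.6
```

Run:
```python
from h import *
im=env.grab_frame("top"); cv2.imwrite("pics/t1.png",im[:,:,::-1])
u=orange(im);print(u)
ax=(536.5,47.8)
if u: p=bp(u,122);print(ang(p,ax))
cv2.imwrite("pics/crop1.png",cv2.resize(im[180:400,220:400,::-1],None,fx=2.7,fy=2.7))
```

```text
None
```

View pics/crop1.png

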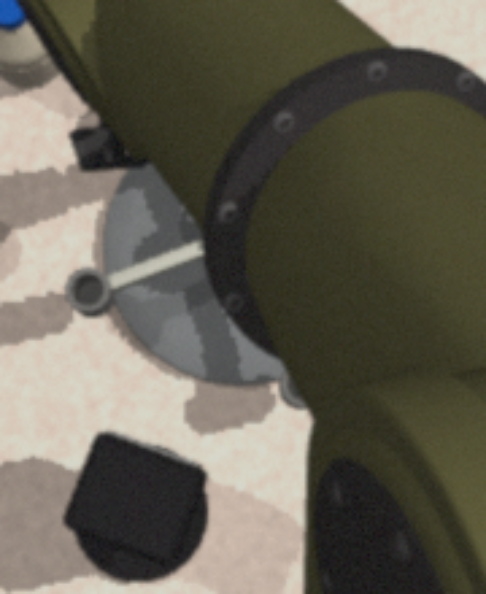

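The arm hides the tube from the top camera. The empty cup at crop (88,291) has turned by about the planned 30°, and the contact force is about 1.7 N. I'll carry on round the arc.

Request:
{"method": "arm_command", "body": {
  "commands": [
    [[1.7,-2.4,0,0,0],[3.3,-4.8,0,0,0],[4.8,-7.2,0,0,0],[6.2,-9.6,0,0,0],[7.5,-12.2,0,0,0],[8.7,-14.8,0,0,0],[9.8,-17.5,0,0,0],[10.8,-20.2,0,0,0],[11.7,-23,0,0,0],[12.5,-26,0,0,0],[13.1,-29,0,0,0],[13.6,-32,0,0,0]]
  ]
}}

```text
time_s: 7.05
eef_pos: [609.7, 57.4, 50.3]
orientation: [-0.0, 0.987, 0.159, 0.0]
ft_force: [-0.8, 1.3, -0.2]
gripper_width: -0.1
finger_force: 0.6
```

Request:
{"method": "arm_command", "body": {
  "commands": [
    [[0.4,-3,0,0,0],[0.6,-6.3,0,0,0],[0.8,-9.5,0,0,0],[0.7,-12.7,0,0,0],[0.5,-16,0,0,0],[0.1,-19.2,0,0,0],[-0.5,-22.5,0,0,0],[-1.1,-25.8,0,0,0],[-2,-29,0,0,0],[-3,-32.3,0,0,0],[-4.2,-35.5,0,0,0],[-5.5,-38.7,0,0,0]]
  ]
}}

```text
time_s: 8.25
eef_pos: [604.0, 18.7, 50.3]
orientation: [-0.0, 0.987, 0.159, 0.0]
ft_force: [0.2, 1.5, -0.3]
gripper_width: -0.0
finger_force: 0.5
```

Request:
{"method": "arm_command", "body": {
  "commands": [
    [[-1.6,-3.1,0,0,0],[-3.3,-6.2,0,0,0],[-5.2,-9.2,0,0,0],[-7.2,-12.2,0,0,0],[-9.4,-15,0,0,0],[-11.7,-17.8,0,0,0],[-14.2,-20.4,0,0,0],[-16.8,-23,0,0,0],[-19.6,-25.3,0,0,0],[-22.5,-27.6,0,0,0],[-25.6,-29.7,0,0,0],[-28.8,-31.7,0,0,0]]
  ]
}}

```text
time_s: 9.45
eef_pos: [575.0, -12.9, 50.3]
orientation: [-0.0, 0.987, 0.159, 0.0]
ft_force: [0.7, 1.5, 0.1]
gripper_width: 0.2
finger_force: 0.6
```

Run:
```python
from h import *
for c in ("side","top"):
    im=env.grab_frame(c); cv2.imwrite(f"pics/{c}2.png",im[:,:,::-1])
t=im[170:410,210:400]; s=cv2.imread("pics/side2.png")[190:310,150:390]
a=cv2.resize(t[:,:,::-1],None,fx=2,fy=2); b=cv2.resize(s,None,fx=1.7,fy=1.7)
o=np.zeros((480,800,3),np.uint8); o[:,:380]=a; o[:b.shape[0],385:385+b.shape[1]]=b[:, :415]
cv2.imwrite("pics/c2.png",o); print(orange(im), env.observe()["eef_pos"])
```

```text
(np.float64(329.7755102040816), np.float64(321.9591836734694), 98) [574.60116984 -13.40330941  50.23405957]
```

View pics/c2.png

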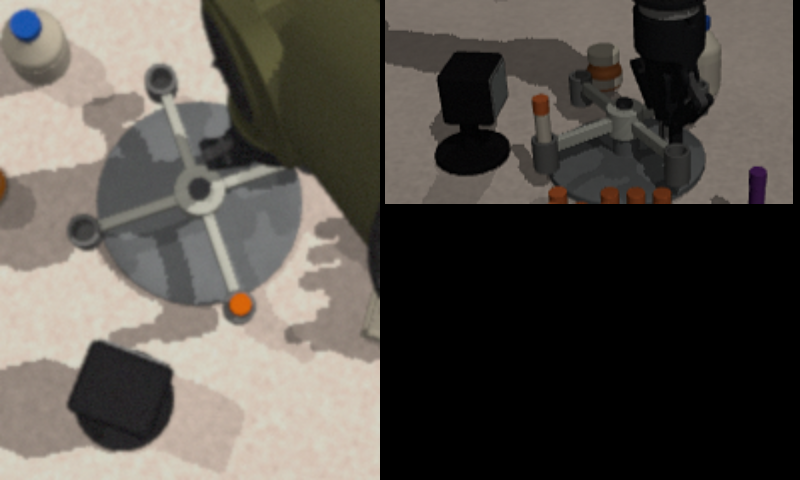

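The tube's cap is now visible at top pixel (330,322), still upright and on course. The finger is behind the empty arm on the right.

Run:
```python
from h import *
ax=(536.5,47.8)
for f in ("top0","top2"):
    u=orange(cv2.imread(f"pics/{f}.png")[:,:,::-1].copy(),310 if f=="top0" else 230); p=bp(u,123);print(u,p,ang(p,ax),np.hypot(p[0]-ax[0],p[1]-ax[1]))
```

```text
(np.float64(349.126582278481), np.float64(212.30379746835442), 79) [616.8581158  -19.97959765 123.        ] -40.14660110654971 105.12611775079836
(np.float64(329.7755102040816), np.float64(321.9591836734694), 98) [436.13058633  17.60191546 123.        ] -163.25506713628855 104.81385170899495
```

Request:
{"method": "arm_command", "body": {
  "commands": [
    [[-2.4,-1.5,0,0,0],[-4.8,-3,0,0,0],[-7.1,-4.3,0,0,0],[-9.3,-5.6,0,0,0],[-11.7,-6.7,0,0,0],[-14.1,-7.8,0,0,0],[-17.5,-9.1,0,0,0],[-21,-10.2,0,0,0],[-24.6,-11.2,0,0,0],[-28,-12,0,0,0],[-30.2,-12.3,0,0,0],[-32,-12.5,0,0,0]]
  ]
}}

```text
time_s: 10.75
eef_pos: [543.0, -25.3, 50.3]
orientation: [0.0, 0.987, 0.159, -0.0]
ft_force: [1.5, -0.3, 0.3]
gripper_width: -0.0
finger_force: 0.6
```

```bash
cat > m.py <<'E'
from h import *
im=env.grab_frame("top"); cv2.imwrite("pics/last.png",im[:,:,::-1]); u=orange(im); p=bp(u,123); ax=(536.5,47.8); print(u,ang(p,ax),env.observe()["eef_pos"],env.observe()["time_s"])
E
python3 m.py
```

```text
(np.float64(299.15841584158414), np.float64(325.019801980198), 101) 169.61558632470033 [542.72722839 -25.34208418  50.26357115] 10.8
```

Request:
{"method": "arm_command", "body": {
  "commands": [
    [[-2,-0.2,0,0,0],[-4,-0.3,0,0,0],[-6,-0.4,0,0,0],[-8,-0.4,0,0,0],[-10,-0.3,0,0,0],[-11.5,-0.2,0,0,0],[-12.5,0,0,0,0],[-12.5,0,0,0,0]]
  ]
}}

```text
time_s: 11.6
eef_pos: [530.5, -25.3, 50.3]
orientation: [0.0, 0.987, 0.159, -0.0]
ft_force: [1.1, -1.3, -0.0]
gripper_width: -0.1
finger_force: 0.3
```

```bash
python3 m.py
```

```text
(np.float64(288.4757281553398), np.float64(321.9514563106796), 103) 159.9086025368786 [530.46991874 -25.27248089  50.23939979] 11.65
```

Request:
{"method": "arm_command", "body": {
  "commands": [
    [[-1,0.1,0,0,0],[-2,0.2,0,0,0],[-2.4,0.3,0,0,0],[-2.4,0.3,0,0,0]]
  ]
}}

```text
time_s: 12.05
eef_pos: [528.3, -24.9, 50.3]
orientation: [-0.0, 0.987, 0.159, -0.0]
ft_force: [0.4, 0.0, -0.1]
gripper_width: 0.3
finger_force: 0.4
```

```bash
python3 m.py
python3 - <<'E'
from h import *
im=cv2.imread("pics/last.png"); x0,y0,k=230,240,5
o=cv2.resize(im[y0:y0+120,x0:x0+150],None,fx=k,fy=k,interpolation=cv2.INTER_CUBIC)
P=env.camera_params("top");K,R,t=map(np.array,(P["mtx"],P["R"],P["t"]))
def px(r,s,z,a=158.0):
    a=np.radians(a); X=np.array([536.5+r*np.cos(a)-s*np.sin(a),47.8+r*np.sin(a)+s*np.cos(a),z]); q=K@(R@X+t); return tuple(int(round(v)) for v in ((q[:2]/q[2]-(x0,y0)+.5)*k))
for q in [(146,-35),(146,35),(206,35),(206,-35),(105,0),(176,0)]: cv2.circle(o,px(*q,128 if q[0]>110 else 126),3,(0,255,0),-1)
cv2.line(o,px(0,0,79),px(210,0,79),(255,255,0),1)
cv2.imwrite("pics/chk.png",o)
E
```

```text
(np.float64(286.010101010101), np.float64(320.90909090909093), 99) 157.5618831027316 [528.25191513 -24.91796919  50.2650075 ] 12.1
```

View pics/chk.png

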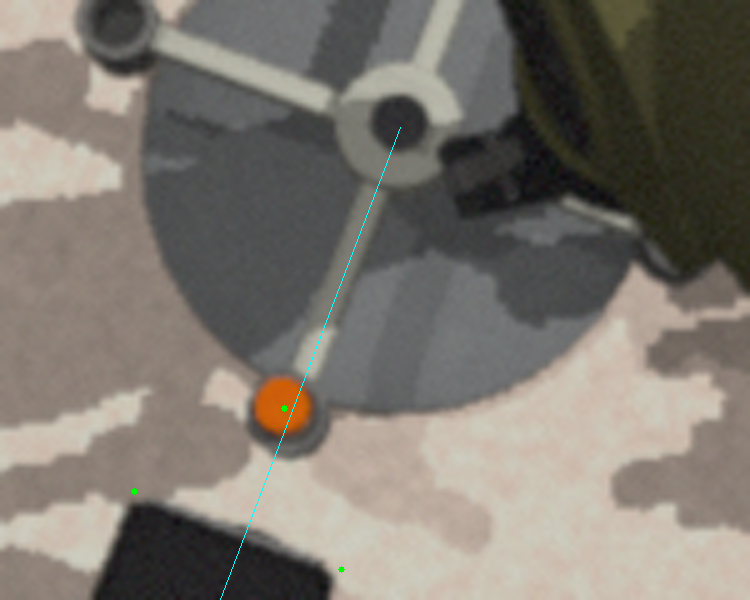

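The crop shows the cap at (284,407), on the reader's centre line to within about 0.5°. The reader's front corners, near (131,502) and (332,571), sit square to that line. I'll back off and lift away.

Request:
{"method": "arm_command", "body": {
  "commands": [
    [[2,-1,0,0,0],[6,-2,0,0,0],[10,-4,0,0,0],[10,-4,5,0,0],[10,-4,25,0,0],[10,-4,55,0,0],[10,-4,90,0,0],[10,-4,125,0,0],[10,-4,160,0,0],[10,-4,180,0,0],[10,-4,180,0,0]]
  ]
}}

```text
time_s: 13.2
eef_pos: [539.7, -28.6, 233.7]
orientation: [0.001, 0.987, 0.159, 0.003]
ft_force: [0.3, 0.2, -0.0]
gripper_width: 0.2
finger_force: 0.0
```

Request:
{"method": "arm_command", "body": {
  "commands": [
    [[-5,-20,0,0,0],[-15,-55,0,0,0],[-25,-95,0,0,0],[-35,-135,0,0,0],[-45,-175,0,0,0],[-55,-215,0,0,0],[-65,-250,0,0,0],[-75,-285,0,0,0],[-80,-300,0,0,0],[-80,-300,0,0,0]]
  ]
}}

```text
time_s: 14.2
eef_pos: [456.7, -331.1, 229.2]
orientation: [-0.0, 0.988, 0.157, -0.001]
ft_force: [0.9, 1.0, 0.3]
gripper_width: -0.4
finger_force: 0.0
```

```bash
python3 m.py
python3 - <<'E'
from h import *
env.grab_frame("top"); s=env.grab_frame("side")
for l in ("rack","bottle","jar"): print(l,[[round(float(v)) for v in d["position"]] for d in env.place_of(l,"top")[:1]])
# reader's angle: fit the head's dark outline against the model
im=cv2.imread("pics/last.png"); a=cv2.resize(im[180:410,190:390],None,fx=2.4,fy=2.4); b=cv2.resize(s[190:330,170:320,::-1],None,fx=2.1,fy=2.1)
o=np.zeros((560,800,3),np.uint8); o[:a.shape[0],:a.shape[1]]=a; o[:b.shape[0],482:482+b.shape[1]]=b; cv2.imwrite("pics/fin.png",o)
E
```

```text
(np.float64(285.7551020408163), np.float64(320.2755102040816), 98) 157.14688073957905 [ 457.83755984 -328.84213065  229.51184386] 14.25
rack [[477, -146, -4]]
bottle [[682, 193, 3]]
jar [[560, 247, 1]]
```

View pics/fin.png

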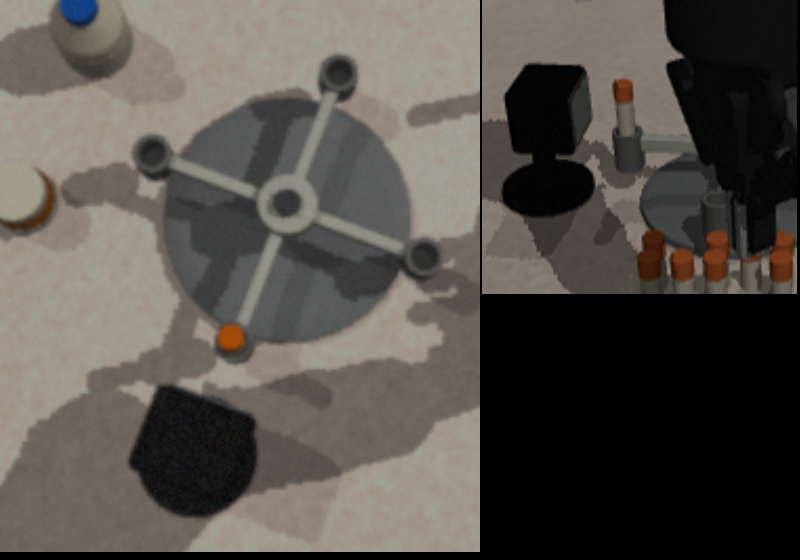

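The view shows the tube upright in its cup at crop (231,338), in front of the reader, with the hand away and the bystanders in place. I'll do one numeric cross-check of the angle using the empty cups and the reader's dark outline.

Run:
```python
from h import *
f=lambda x,y: bp(((x+.5)/2.4-.5+190,(y+.5)/2.4-.5+180),75)
a,b,c=f(152,156),f(424,257),f(338,76); print("axis",(a+b)/2,"tube arm",ang(a,b)+90, ang((a+b)/2,c))
from scipy.optimize import minimize
g=cv2.imread("pics/top0.png").max(2); P=env.camera_params("top");K,R,t=map(np.array,(P["mtx"],P["R"],P["t"]))
ref=(g[330:402,235:310]<32)
def sil(p):
    m=np.zeros(g.shape,np.uint8); A=np.radians(p[0]); e=np.array([np.cos(A),np.sin(A),0]); n=np.array([-e[1],e[0],0]); o=np.array([536.5,47.8,0])
    pr=lambda L:(lambda q:(q[:,:2]/q[:,2:]))((np.array(L)@R.T+t)@K.T)
    box=pr([o+r*e+s*n+[0,0,z] for r in (146,206) for s in (-35,35) for z in (63,128)])
    ph=np.linspace(0,6.28,60); ft=pr([o+p[1]*e+45*(np.cos(x)*e+np.sin(x)*n)+[0,0,4] for x in ph])
    for q in (box,ft): cv2.fillConvexPoly(m,cv2.convexHull(np.round(q*16).astype(np.int32)),255,cv2.LINE_AA,4)
    return m[330:402,235:310]/255.
best=sorted((np.abs(sil((x,d))-ref).sum(),x,d) for x in np.arange(154,162,.25) for d in (184,187,190)); print(best[:6])
```

```text
axis [535.8042625   48.00671595  75.        ] tube arm 158.07080895185572 157.72331496653916
[(np.float64(725.6980392156863), np.float64(158.0), 187), (np.float64(727.1372549019608), np.float64(158.25), 187), (np.float64(728.3098039215686), np.float64(157.75), 187), (np.float64(729.1098039215688), np.float64(157.5), 187), (np.float64(730.4274509803922), np.float64(157.0), 187), (np.float64(730.4509803921569), np.float64(157.25), 187)]
```

The tube's arm is at about 157.9° and the reader at about 158°, so they agree.

```bash
python3 -c "
from workcell import env; print(env.finish_job())"
```

```text
the job is handed in; nothing more can be done
None
```

I pushed the carousel round gently until the tube stood in front of the middle of the reader's window, within about 1° of its centre line by my camera measurements; the hand is clear, the tube is upright in its cup, the rack, bottle and jar are where they were, and the job is handed in.

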